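# Unsnap the fuse-box cover and slide it off

## Robot

A 6-joint arm with a two-finger parallel gripper is mounted at the origin on the work surface. World frame = base frame: x ahead of the robot, y to its left, z up, the work surface at z = 0. Lengths are in m, angles in rad, forces in N, time in s.
With the tool pointing down it reaches from about 0.35 to 0.975 m from the base axis. Payload 7.1 kg.
Tool frame: the origin (TCP) lies at the very end of the fingers, on their centre line; the grasp point (between the pads) lies 19 mm behind it (pinch_z is the z of the grasp point in the tool frame, in m); z points along the fingers, x is the direction in which the jaws open and shut, and the axes are right-handed (so a half turn about z gives the same grasp; the last joint's range is limited). The gripper opens to 88 mm and grips with 3 to 60 N. Pads are 20 mm wide; open, the fingers measure 115 mm over their backs; the gripper's body (75 mm by 178 mm) begins 61 mm behind the grasp point.
Start: joints at [-0.019, 0.423, 1.63, -0, 1.089, -0.019], TCP at [0.625, 0, 0.223] pointing down, gripper open.
Joint ranges: [-3, 3], [-0.9, 2.11], [0.09, 2.58], [-1.31, 4.45], [0.11, 2.69], [-2.54, 2.54]. Speed limits (rad/s): [2.39, 2.39, 3.01, 3.14, 3.14, 3.14].

## Interface

Orientations are given as a unit quaternion [w, x, y, z].
In Python, from workcell import * gives the robot as it stands.
- The arm moves only by the tool arm_command, never from a script. Its argument "series" is a list that holds one entry, the list of rows, each a list of 7 numbers: the shift along the tool's x, y, z in mm, then the turn, a rotation vector about the tool's x, y, z in units of 5 degrees (1.0 is 5 degrees), then the closure in counts, from 0 (fully open) to 255 (shut). A call has 1 to 5 rows; each row is the pose to reach, as a shift and turn from the pose measured when the call began, along the tool's axes at that moment; what a row does not reach only later rows make up. A row lasts 1/8 s, in which the tool goes at most 62.5 mm and 10.7 degrees, less where a joint would pass 70% of its speed; a pose out of reach is approached as far as the arm can. A call with a gripper value outside its range is refused whole. The fingers move at their own pace and stop on an object; "grip_force" is the grip in N (left out, the last holds). Time passes only in rows, so rows that repeat a pose let the fingers close. It gives the time, the measured TCP pose, the force and the opening at its end, in the units of the state.
- read_state(): the state, without advancing time (a new reading comes with each control period).
- camera(name): name is "scene" or "side" or "wrist"; returns the picture (400x640x3 uint8, blue, green, red); there is no depth.
- camera_model(name): a dict with "fx", "fy", "cx", "cy" (pixels), "dist_coeffs" ([k1, k2, p1, p2, k3] as OpenCV has them; the pictures are not rectified), "rvec" (rotation vector, rad) and "tvec" (3), from world to camera coordinates, as OpenCV has them. Camera axes: x right, y down, z forward; pixel columns grow to the right and rows downward; lengths in m; the calibration is good to about 2 mm. A picture is of the moment at which its call begins: read the wrist's pose just before it. camera_model takes no time and is no camera call; for the wrist camera it gives the pose at the moment of the call.
- sign_off(): hands the job in, once; it reports no verdict.
The state is a dict: "time": time; "joint_pos": joint angles; "qd": joint speeds; "effort": joint torques, N m; "position": TCP position; "orientation": TCP orientation; "ft_force": force on the tool from outside, world axes, zero at the start; "moment": the same for the moment, N m; "finger_gap": finger opening in m.
Only numpy, scipy, OpenCV 4.12 (cv2) and the standard library are available. Lean on these libraries where they do the work, as an engineer would, in place of code of your own. Each camera call takes 0.05 s, during which the arm holds its last target. There are 200 camera calls.

## Task

On the desk of the engine-parts shop stands a car fuse box with a black cover held by a red snap tab. Press the red tab straight in (down) until the cover springs free, then push the released cover off its seat, onto the flat deck of the box, until the fuse well is completely uncovered, and take the hand away. Only press and push with the fingertips: the cover must not be lifted or tipped up and ends lying flat on the deck, and leave the piston, relay and bearing where they stand.

Things in the scene. Friction and masses are not known exactly. Their poses are not given: they have to be found in the camera images.
- fusebox: Grey plastic car fuse box fixed to the desk, 279 (its x) x 94 (its y) x 40 mm high; origin at desk level. Fuse well at x -115 to -35 mm, the cover's seat around it. The cover slides off along the box's +x onto the flat deck, at the same 40 mm height, which ends at x +136 mm with a stop 8 mm high and has 4 mm side kerbs. The tab's bracket stands out on the +y side, to y +112 mm.
- seat (a point): Centre of the cover's seat, at the rim of the fuse well, box x -75, y 0 mm, 40 mm above the desk. On both sides lips (box x -127 to -25 mm, |y| 34 to 47 mm, tops 50 mm above the desk) reach over the cover's edges and hold it down. The end wall behind the cover (box x -137 to -125 mm) is flush with the cover's top, 45 mm.
- cover: Loose black plate 100 (x) x 80 (y) x 5 mm, 0.1 to 0.2 kg; origin at the centre of its underside, axes as the box's. Latched, the origin is at the seat's centre. When the tab is pressed a spring ejector pushes it some 10 mm to +x; the tab can then be let go and cannot catch again, and the cover slides at up to about 5 N. Origin past box x +15 mm: well uncovered; +25: clear of the lips; +86: at the stop.
- ridge_top (a point): Centre of the top of the cover's yellow ridge, 22 mm above the cover's underside. The ridge is 10 mm thick (cover x -5 to +5 mm), 60 mm wide (y -30 to +30 mm); an arm of it (13 to 22 mm above the underside) reaches over the lip to y +58 mm, where the tab's catch blocks it. Behind it (-x) 45 mm of flat plate leaves room for a fingertip to push it towards +x.
- tab_pad (a point): Centre of the top face of the red snap tab's press pad, 36 (box x) x 42 mm (box y), at box x -66, y +87 mm, 52 mm above the desk when not pressed; it moves with the tab.
- tab (a joint): Travel of the snap tab straight down, in m: 0 out, 0.009 fully pressed (hard stop). A spring of 2 to 5 N pushes it back; with the friction of the latched cover it takes about 6 N to press home. The cover is let go at about 0.006 to 0.007; let go too, the tab stays at about 0.004 under the ridge arm until the cover is pushed on.
- piston: Aluminium piston, 76 mm diameter, 80 mm high, standing; origin under its centre. Must stay where it is.
- relay: Blue relay, 28 x 28 x 34 mm, standing; origin under its centre. Must stay where it is.
- bearing: Steel ball bearing, 52 mm diameter, 16 mm high, lying flat; origin under its centre. Must stay where it is.
Mind the look-alikes: they are no part of the job. Of the things that look like the cover, the middle-sized one is meant.

How it is judged:
By the outcome, as a careful person would: the job done as asked, in the order asked, and still so for the second after the job is handed in, with the robot touching nothing.
It also fails if it takes over 38 s, if anything falls off the work surface, if the arm or the gripper's body presses on something with over 40 N, if the wrist force passes 120 N, or if a joint passes its speed limit or range.

## Working session

There is one attempt and no reset: what is moved stays moved. The work goes in short steps, Python scripts to look and compute and a tool call to move; the robot and the scene stay as the last step left them, time stands still between calls to the robot, and variables do not carry over. Pictures are saved under pics/ and viewed, about 8 in all and at most 12, crops included, and the job is handed in when it is done.

Besides the shell and the picture viewer there is one more tool, called after "Emit:" in YAML: its name, and indented under it one key for each argument. arm_command: Moves the arm, as the interface text tells. Its arguments: {"type":"object","properties":{"series":{"type":"array"},"grip_force":{"type":"number"}},"required":["series"]}

```bash
mkdir -p pics
python3 - <<'E'
from workcell import *
import cv2,numpy as np
s=read_state();print(s['position'],s['orientation'],s['time'])
a=camera("scene");b=camera("side")
cv2.imwrite("pics/scene.png",a);cv2.imwrite("pics/side.png",b)
for n in("scene","side","wrist"):
    print(n,camera_model(n))
E
```

```text
[6.24448776e-01 1.00798771e-05 2.21909226e-01] [-2.44647066e-06  9.99999712e-01 -6.76667122e-06 -7.58612376e-04] 0.0
scene {'fx': 374.0787336702779, 'fy': 374.0787336702779, 'cx': 321.9616716017172, 'cy': 201.60574311500997, 'dist_coeffs': array([-0.03847635,  0.        ,  0.        ,  0.        ,  0.        ]), 'rvec': array([ 2.20388299,  0.87437588, -0.39571547]), 'tvec': array([-0.4324834 , -0.13878094,  1.15140558])}
side {'fx': 467.8664659466342, 'fy': 467.8664659466342, 'cx': 319.2922573789625, 'cy': 196.95046119702212, 'dist_coeffs': array([-0.11600458,  0.        ,  0.        ,  0.        ,  0.        ]), 'rvec': array([ 0.88093024, -2.59436314,  1.02056561]), 'tvec': array([0.47306545, 0.22855264, 0.74996634])}
wrist {'fx': 299.62954416730315, 'fy': 299.62954416730315, 'cx': 319.87299066304104, 'cy': 197.07011464089348, 'dist_coeffs': array([-0.05514135,  0.        ,  0.        ,  0.        ,  0.        ]), 'rvec': array([-2.88405754e+00, -3.28329552e-04,  3.18567695e-03]), 'tvec': array([-0.62475297, -0.03133778,  0.39001381])}
```

View pics/scene.png

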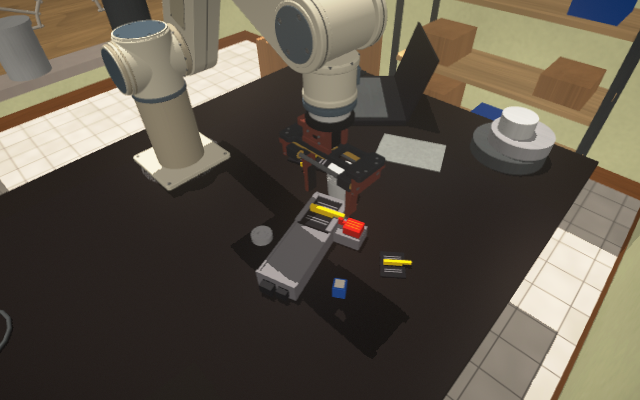

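View pics/side.png

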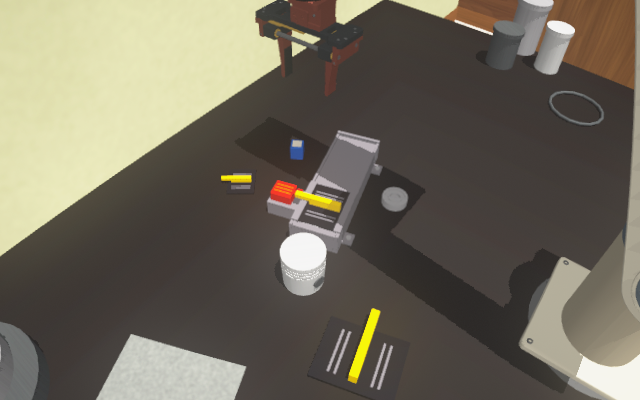

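The scene picture shows the box around (310,245), with the red tab at (353,228) and the yellow ridge at (325,212). The side picture shows the piston at (303,263) by the box's -x end, the bearing at (394,199), the relay at (297,148), and a larger and a smaller look-alike lying on the desk. Next I'll take a wrist view and the colour measurements.

```bash
cat > h.py <<'E'
from workcell import *
import cv2,numpy as np
def ray(m,uv):
    K=np.array([[m['fx'],0,m['cx']],[0,m['fy'],m['cy']],[0,0,1]])
    p=cv2.undistortPoints(np.float64(uv).reshape(-1,1,2),K,m['dist_coeffs']).reshape(-1,2)
    R=cv2.Rodrigues(m['rvec'])[0]
    return -R.T@m['tvec'], np.c_[p,np.ones(len(p))]@R
def plane(m,uv,z):
    c,d=ray(m,uv); return c+d*((z-c[2])/d[:,2])[:,None]
def blobs(im,col):
    h=cv2.cvtColor(im,cv2.COLOR_BGR2HSV)
    if col=='red': k=cv2.inRange(h,(0,190,150),(8,255,255))|cv2.inRange(h,(174,190,150),(180,255,255))
    elif col=='yellow': k=cv2.inRange(h,(22,150,90),(35,255,255))
    else: k=cv2.inRange(h,(105,120,50),(125,255,255))
    cs,_=cv2.findContours(k,cv2.RETR_EXTERNAL,cv2.CHAIN_APPROX_NONE)
    return [c for c in cs if cv2.contourArea(c)>25]
E
python3 - <<'E'
from h import *
m=camera_model("wrist");w=camera("wrist");cv2.imwrite("pics/w0.png",w)
for n,im,mm in(("scene",cv2.imread("pics/scene.png"),camera_model("scene")),("side",cv2.imread("pics/side.png"),camera_model("side")),("wrist",w,m)):
    for col,z in(("red",.052),("yellow",.062)):
        for c in blobs(im,col):
            r=cv2.minAreaRect(c);b=cv2.boxPoints(r)
            print(n,col,np.round(r[0]),plane(mm,[r[0]],z).round(3)[0],plane(mm,b,z)[:,:2].round(3).tolist())
E
```

```text
scene red [352. 225.] [0.6   0.101 0.052] [[0.585, 0.077], [0.566, 0.111], [0.615, 0.126], [0.631, 0.092]]
scene yellow [397. 262.] [0.741 0.077 0.062] [[0.715, 0.064], [0.758, 0.103], [0.767, 0.091], [0.724, 0.052]]
scene yellow [327. 212.] [0.534 0.085 0.062] [[0.498, 0.06], [0.484, 0.083], [0.569, 0.109], [0.581, 0.087]]
side red [283. 191.] [0.595 0.114 0.052] [[0.605, 0.142], [0.631, 0.098], [0.585, 0.084], [0.561, 0.128]]
side yellow [364. 345.] [0.3   0.283 0.062] [[0.29, 0.341], [0.325, 0.224], [0.31, 0.219], [0.277, 0.337]]
side yellow [318. 201.] [0.523 0.1   0.062] [[0.561, 0.124], [0.573, 0.1], [0.486, 0.075], [0.476, 0.099]]
side yellow [236. 178.] [0.682 0.15  0.062] [[0.712, 0.161], [0.666, 0.125], [0.653, 0.139], [0.698, 0.174]]
wrist yellow [212. 106.] [0.512 0.082 0.062] [[0.49, 0.077], [0.534, 0.09], [0.534, 0.088], [0.49, 0.075]]
```

View pics/w0.png

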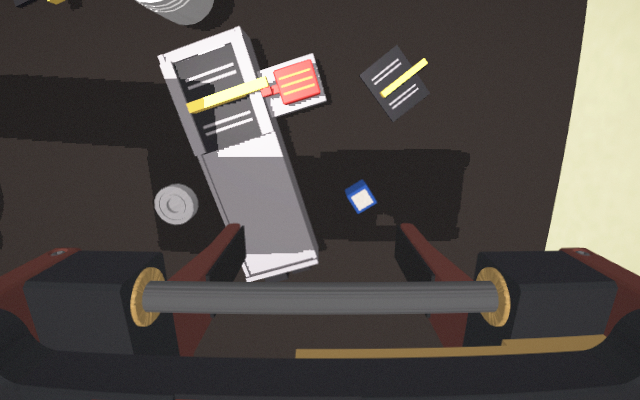

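The wrist view shows the box whole: pad centre about (297,82), ridge from (190,106) to (268,84), -x end corners at (160,57) and (240,28), and stop corners at (247,280) and (317,263). The piston stands past the -x end, top left of centre.

Run:
```python
from h import *
m=camera_model("wrist");w=cv2.imread("pics/w0.png")
h=cv2.cvtColor(w,cv2.COLOR_BGR2HSV)
k=cv2.inRange(h,(0,150,100),(8,255,255))|cv2.inRange(h,(172,150,100),(180,255,255))
k[200:]=0
k=cv2.morphologyEx(k,cv2.MORPH_CLOSE,np.ones((9,9)))
k=cv2.morphologyEx(k,cv2.MORPH_OPEN,np.ones((15,15)))
c=max(cv2.findContours(k,0,1)[0],key=cv2.contourArea);r=cv2.minAreaRect(c)
print("pad px",r)
P=plane(m,[r[0]],.052)[0];print("pad",P, plane(m,cv2.boxPoints(r),.052)[:,:2].round(3).tolist())
ridge=plane(m,[(189,108),(267,85)],.062);print("ridge ends",ridge.round(3))
st=plane(m,[(247,280),(317,263)],.048);print("stop",st.round(3))
en=plane(m,[(160,57),(240,28)],.048);print("-x end",en.round(3))
d=st.mean(0)-en.mean(0);L=np.linalg.norm(d[:2]);yaw=np.arctan2(d[1],d[0]);print("len",L,"yaw",np.degrees(yaw),"widths",np.linalg.norm(st[1]-st[0]),np.linalg.norm(en[1]-en[0]))
ex=np.array([np.cos(yaw),np.sin(yaw)]);ey=np.array([-ex[1],ex[0]])
o1=(st.mean(0)+en.mean(0))[:2]/2
o2=P[:2]-(-.066*ex+.087*ey);print("origin",o1,o2)
o=(o1+o2)/2
print("pred seat",o-.075*ex,"pad",o-.066*ex+.087*ey)
s,sd=[(camera_model(n)) for n in("scene","side")]
print("piston from side base approx",plane(sd,[(303,252)],.08).round(3),plane(m,[(185,-5)],0).round(3))
print("relay",plane(m,[(362,200)],.034).round(3),"bearing",plane(m,[(176,204)],.016).round(3))
```

```text
Traceback (most recent call last):
ValueError: max() iterable argument is empty
```

Run:
```python
from h import *
m=camera_model("wrist");w=cv2.imread("pics/w0.png")
h=cv2.cvtColor(w,cv2.COLOR_BGR2HSV);print(h[65:100:6,297].tolist())
q=np.float64([(274,70),(313,60),(320,96),(283,104)])
P=plane(m,[q.mean(0)],.052)[0];print("pad",P,plane(m,q,.052)[:,:2].round(3).tolist())
ridge=plane(m,[(189,108),(267,85)],.062);print("ridge ends",ridge.round(3))
st=plane(m,[(247,280),(317,263)],.048);print("stop",st.round(3))
en=plane(m,[(160,57),(240,28)],.048);print("-x end",en.round(3))
d=st.mean(0)-en.mean(0);L=np.linalg.norm(d[:2]);yaw=np.arctan2(d[1],d[0]);print("len",L,"yaw",np.degrees(yaw),"widths",np.linalg.norm(st[1]-st[0]),np.linalg.norm(en[1]-en[0]))
ex=np.array([np.cos(yaw),np.sin(yaw)]);ey=np.array([-ex[1],ex[0]])
o1=(st.mean(0)+en.mean(0))[:2]/2
o2=P[:2]-(-.066*ex+.087*ey);print("origin",o1,o2)
sd=camera_model("side")
print("piston",plane(sd,[(303,252)],.08).round(3))
print("relay",plane(m,[(362,200)],.034).round(3),"bearing",plane(m,[(176,204)],.016).round(3))
```

```text
[[2, 110, 255], [6, 109, 255], [2, 109, 255], [5, 106, 255], [27, 91, 255], [2, 106, 255]]
pad [0.60151944 0.10583551 0.052     ] [[0.577, 0.118], [0.618, 0.128], [0.625, 0.092], [0.586, 0.084]]
ridge ends [[0.488 0.081 0.062]
 [0.571 0.102 0.062]]
stop [[ 0.533 -0.128  0.048]
 [ 0.621 -0.104  0.048]]
-x end [[0.455 0.134 0.048]
 [0.543 0.161 0.048]]
len 0.27434847476597357 yaw -73.44140106453143 widths 0.09159204904204046 0.09126832842154255
origin [0.53813916 0.01584909] [0.53693717 0.01777797]
piston [[0.465 0.216 0.08 ]]
relay [[ 0.676 -0.027  0.034]] bearing [[ 0.438 -0.037  0.016]]
```

Both origin estimates agree to 2 mm: (0.5375, 0.017), yaw about -74.5°. The pad is at about (0.602, 0.105). I'll go above the pad with the fingers shut and the jaw axis along the box's y.

Emit:
arm_command:
  series:
    - [[-8, -40, 0, 0, 0, -1.5, 255], [-22, -80, 0, 0, 0, -3.1, 255], [-22, -105, 40, 0, 0, -3.1, 255], [-22, -105, 80, 0, 0, -3.1, 255], [-22, -105, 80, 0, 0, -3.1, 255]]
  grip_force: 20

```text
time: 0.78
position: [0.5999, 0.105, 0.1392]
orientation: [-0.0, 0.991, 0.135, -0.004]
ft_force: [0.2, -0.3, 0.2]
finger_gap: 0.0413
```

Run:
```python
from h import *
s=read_state();print(s['position'],s['ft_force'],s['finger_gap'],s['time'])
a=camera("wrist");cv2.imwrite("pics/w1.png",a)
m=camera_model("wrist");R=cv2.Rodrigues(m['rvec'])[0];K=np.array([[m['fx'],0,m['cx']],[0,m['fy'],m['cy']],[0,0,1]])
p=s['position'];print("tip px",cv2.projectPoints(np.array([p]),m['rvec'],m['tvec'],K,m['dist_coeffs'])[0].ravel(),"pad pred",cv2.projectPoints(np.array([[.602,.105,.052],[.5175,.089,.062]]),m['rvec'],m['tvec'],K,m['dist_coeffs'])[0].reshape(-1,2))
```

```text
[0.59991891 0.10500415 0.13915622] [ 0.15884882 -0.28700267  0.22095878] 0.041305251328213145 0.775
tip px [316.11573245 238.39042113] pad pred [[320.13506528 200.17142749]
 [217.70882157 194.90620544]]
```

View pics/w1.png

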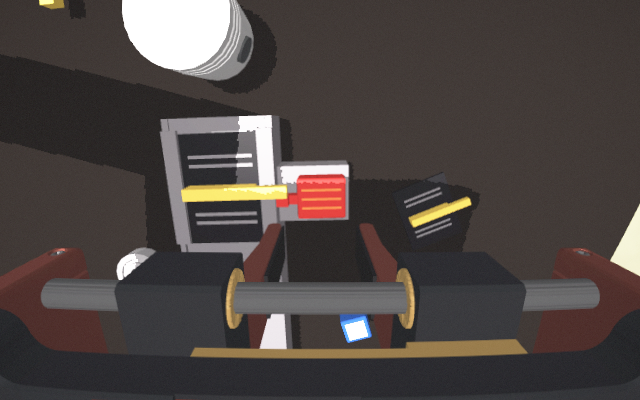

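The close view confirms the alignment: the pad spans x 298–346, y 175–218, with its centre at (322,197) against a predicted (320,200). The ridge row is level, so the yaw is right. I'll shift 2 mm towards -x and descend.

Emit:
arm_command:
  series:
    - [[2, -2, 20, 0, 0, 0, 255], [2, -2, 50, 0, 0, 0, 255], [2, -2, 50, 0, 0, 0, 255], [2, -2, 70, 0, 0, 0, 255], [2, -2, 80, 0, 0, 0, 255]]

```text
time: 1.45
position: [0.6027, 0.1073, 0.0607]
orientation: [-0.0, 0.991, 0.135, -0.002]
ft_force: [0.0, 0.0, -0.4]
finger_gap: 0.0004
```

Emit:
arm_command:
  series:
    - [[0, 0, 4, 0, 0, 0, 255], [0, 0, 8, 0, 0, 0, 255], [0, 0, 11, 0, 0, 0, 255], [0, 0, 11, 0, 0, 0, 255]]

```text
time: 1.95
position: [0.6028, 0.1073, 0.0498]
orientation: [-0.0, 0.991, 0.135, -0.002]
ft_force: [0.6, 0.3, 0.6]
finger_gap: 0.0004
```

Emit:
arm_command:
  series:
    - [[0, 0, 2, 0, 0, 0, 255], [0, 0, 4, 0, 0, 0, 255], [0, 0, 5, 0, 0, 0, 255], [0, 0, 5, 0, 0, 0, 255]]

```text
time: 2.45
position: [0.6029, 0.1074, 0.0449]
orientation: [-0.0, 0.991, 0.135, -0.002]
ft_force: [-0.7, -0.2, 3.5]
finger_gap: 0.0007
```

Emit:
arm_command:
  series:
    - [[0, 0, 1, 0, 0, 0, 255], [0, 0, 2, 0, 0, 0, 255], [0, 0, 2.5, 0, 0, 0, 255], [0, 0, 2.5, 0, 0, 0, 255]]

```text
time: 2.95
position: [0.603, 0.1074, 0.043]
orientation: [-0.0, 0.991, 0.135, -0.002]
ft_force: [-3.6, 0.0, 10.9]
finger_gap: 0.0004
```

Run:
```python
from h import *
s=read_state();print(s['position'],s['ft_force'])
for n in("scene","side"):
    a=camera(n);m=camera_model(n);cv2.imwrite(f"pics/{n}1.png",a)
    for tag,im in(("before",cv2.imread(f"pics/{n}.png")),("now",a)):
        print(n,tag,[(np.round(cv2.minAreaRect(c)[0],1),plane(m,[cv2.minAreaRect(c)[0]],.062).round(4)[0]) for c in blobs(im,'yellow')])
```

```text
[0.60301914 0.10742617 0.0429704 ] [-3.59474882  0.01480421 10.86155391]
scene before [(array([397., 262.]), array([0.741 , 0.0774, 0.062 ])), (array([326.6, 211.7]), array([0.5338, 0.0851, 0.062 ]))]
scene now [(array([397. , 262.3]), array([0.7413, 0.0768, 0.062 ])), (array([324.6, 214.3]), array([0.536 , 0.0757, 0.062 ])), (array([312.1, 154.6]), array([0.3509, 0.2209, 0.062 ]))]
side before [(array([363.6, 345.2]), array([0.2998, 0.2831, 0.062 ])), (array([317.5, 200.8]), array([0.5235, 0.0995, 0.062 ])), (array([236. , 178.5]), array([0.682 , 0.1499, 0.062 ]))]
side now [(array([363.6, 345.2]), array([0.2998, 0.2831, 0.062 ])), (array([319.5, 197.6]), array([0.5255, 0.0908, 0.062 ])), (array([236. , 178.5]), array([0.682 , 0.1499, 0.062 ]))]
```

The ridge moved 9–10 mm along +x in both views and the tab is at its hard stop (10.9 N), so the cover is released. Now I'll rise and go behind the ridge with the fingers opened a little, for a wider push.

Emit:
arm_command:
  series:
    - [[0, 0, -25, 0, 0, 0, 255], [0, 0, -55, 0, 0, 0, 255], [-40, -12, -55, 0, 0, 0, 215], [-87, -25, -55, 0, 0, 0, 215], [-87, -25, -55, 0, 0, 0, 215]]

```text
time: 3.68
position: [0.5087, 0.1079, 0.0976]
orientation: [0.0, 0.991, 0.135, -0.004]
ft_force: [-0.2, 0.8, 0.0]
finger_gap: 0.0141
```

Run:
```python
from h import *
s=read_state();print(s['position'],s['ft_force'])
a=camera("wrist");b=camera("side");print([cv2.minAreaRect(c)[0] for c in blobs(b,'yellow')])
cv2.imwrite("pics/w2.png",np.hstack([a[60:360,120:520],b[100:300,200:466].repeat(1,0) if 0 else cv2.resize(b[100:300,200:467],(400,300))]))
```

```text
[0.50868339 0.10788591 0.09757405] [-0.17188515  0.78891622  0.04097666]
[(363.6205749511719, 345.2158508300781), (319.59075927734375, 197.3096160888672), (236.0, 178.5)]
```

View pics/w2.png

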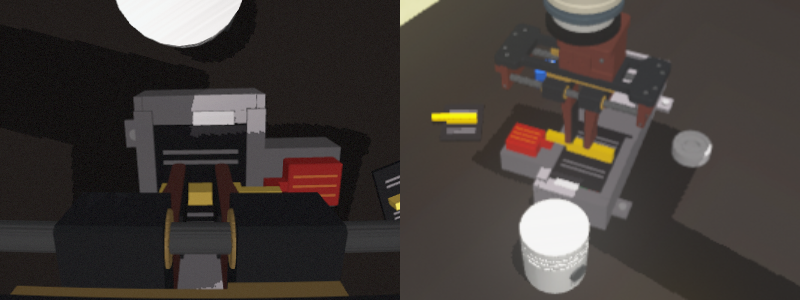

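The fingers are above the plate behind the ridge, at box x about -93, y about -3, with the front face 13 mm clear of the ridge. Going down between the lips.

Emit:
arm_command:
  series:
    - [[3, 0, 20, 0, 0, 0, 215], [3, 0, 36, 0, 0, 0, 215], [3, 0, 43, 0, 0, 0, 215], [3, 0, 46.5, 0, 0, 0, 215], [3, 0, 46.5, 0, 0, 0, 215]]

```text
time: 4.4
position: [0.5162, 0.1092, 0.0518]
orientation: [-0.0, 0.991, 0.135, -0.001]
ft_force: [-0.2, -0.6, 0.6]
finger_gap: 0.0138
```

Emit:
arm_command:
  series:
    - [[-3, 0, 3, 0, 0, 0, 215], [-3, 6, 3, 0, 0, 0, 215], [-3, 12, 3, 0, 0, 0, 215], [-3, 18, 3, 0, 0, 0, 215], [-3, 24, 3, 0, 0, 0, 215]]

```text
time: 5.03
position: [0.52, 0.0848, 0.049]
orientation: [-0.0, 0.991, 0.135, -0.001]
ft_force: [0.1, 1.5, 0.7]
finger_gap: 0.0137
```

Emit:
arm_command:
  series:
    - [[0, 6, 0, 0, 0, 0, 215], [0, 12, 0, 0, 0, 0, 215], [0, 18, 0, 0, 0, 0, 215], [0, 24, 0, 0, 0, 0, 215], [0, 30, 0, 0, 0, 0, 215]]

```text
time: 5.65
position: [0.5282, 0.0555, 0.049]
orientation: [-0.0, 0.991, 0.135, -0.001]
ft_force: [-0.6, 1.4, 0.4]
finger_gap: 0.0137
```

Pushing smoothly at about 1.5 N. About 70 mm remain.

Emit:
arm_command:
  series:
    - [[0, 7, 0, 0, 0, 0, 215], [0, 14, 0, 0, 0, 0, 215], [0, 21, 0, 0, 0, 0, 215], [0, 28, 0, 0, 0, 0, 215], [0, 35, 0, 0, 0, 0, 215]]

```text
time: 6.28
position: [0.5377, 0.0214, 0.049]
orientation: [-0.0, 0.991, 0.135, -0.001]
ft_force: [1.0, 2.0, -0.3]
finger_gap: 0.0142
```

Emit:
arm_command:
  series:
    - [[0, 8, 0, 0, 0, 0, 215], [0, 16, 0, 0, 0, 0, 215], [0, 24, 0, 0, 0, 0, 215], [0, 31, 0, 0, 0, 0, 215], [0, 36, 0, 0, 0, 0, 215]]

```text
time: 6.9
position: [0.5475, -0.0138, 0.049]
orientation: [-0.0, 0.991, 0.135, -0.001]
ft_force: [1.1, 2.3, -0.7]
finger_gap: 0.0141
```

Run:
```python
from h import *
s=read_state();print(s['position'],s['ft_force'])
for n in("scene","side"):
    a=camera(n);m=camera_model(n);cv2.imwrite(f"pics/{n}2.png",a)
    print(n,[(np.round(cv2.minAreaRect(c)[0],1),plane(m,[cv2.minAreaRect(c)[0]],.062).round(4)[0]) for c in blobs(a,'yellow')])
```

```text
[ 0.54751884 -0.01380025  0.04897075] [ 1.05387496  2.28046703 -0.67067915]
scene [(array([397., 262.]), array([0.741 , 0.0774, 0.062 ])), (array([300.2, 248.3]), array([ 0.5677, -0.0339,  0.062 ])), (array([319., 147.]), array([0.34  , 0.2597, 0.062 ]))]
side [(array([363.6, 345.2]), array([0.2998, 0.2831, 0.062 ])), (array([332.8, 208.2]), array([0.4908, 0.097 , 0.062 ])), (array([236. , 178.5]), array([0.682 , 0.1499, 0.062 ])), (array([356.4, 162.3]), array([ 0.5252, -0.0305,  0.062 ])), (array([343., 159.]), array([ 0.5518, -0.0219,  0.062 ])), (array([326.8, 153.5]), array([ 0.587 , -0.0149,  0.062 ]))]
```

The cover is at about box x +49. I'll back off from the ridge, rise and look.

Emit:
arm_command:
  series:
    - [[0, -6, 0, 0, 0, 0, 215], [0, -12, -2, 0, 0, 0, 215], [0, -12, -50, 0, 0, 0, 215], [0, -12, -100, 0, 0, 0, 215], [0, -12, -150, 0, 0, 0, 215]]

```text
time: 7.62
position: [0.5439, -0.0017, 0.2004]
orientation: [-0.0, 0.991, 0.135, -0.001]
ft_force: [1.5, -0.8, 0.4]
finger_gap: 0.014
```

Emit:
arm_command:
  series:
    - [[0, 40, -20, 0, 0, 0, 215], [0, 80, -40, 0, 0, 0, 215], [0, 120, -40, 0, 0, 0, 215], [0, 120, -40, 0, 0, 0, 215]]

```text
time: 8.12
position: [0.5765, -0.1188, 0.2407]
orientation: [0.0, 0.991, 0.134, -0.001]
ft_force: [0.7, -0.3, -0.1]
finger_gap: 0.0138
```

Run:
```python
from h import *
s=read_state();print(s['position'],s['ft_force'],s['time'])
w=camera("wrist");b=camera("side");cv2.imwrite("pics/w3.png",np.hstack([w[:300,100:500],cv2.resize(b[100:300,200:467],(400,300))]))
```

```text
[ 0.57645361 -0.11879838  0.2406883 ] [ 0.66574368 -0.32945169 -0.10854555] 8.125
```

View pics/w3.png

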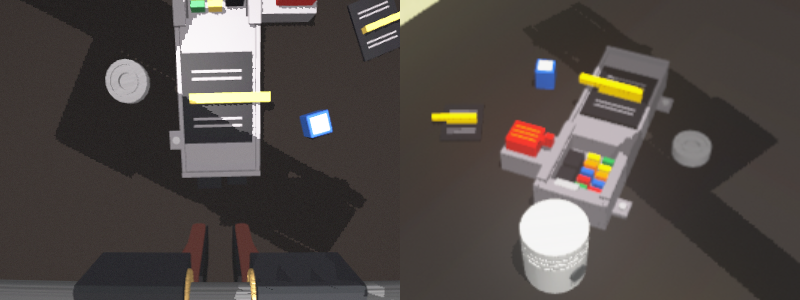

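The cover lies flat on the deck, its rear edge well past the lips, and the coloured fuses are fully exposed. In the side view the relay is at (297,149), the bearing at (394,199) and the piston is unchanged, all as at the start. Handing in.

```bash
python3 -c "
from workcell import *
print(sign_off())"
```

```text
the job is handed in; nothing more can be done
None
```

The cover is off its seat and lying flat on the deck, and the fuse well is fully uncovered. I handed the job in at about 8.2 s.

- **Press:** I pushed the red tab down with closed fingertips to its hard stop, at about 11 N. The ridge moved 9–10 mm to +x in both camera views, so the cover had sprung free.
- **Push:** I set the fingertips behind the ridge and pushed the cover to about box x +49 mm, reading about 1.5–2.5 N. That figure comes from the fingertip position, not from a measurement of the cover itself. I then backed off, rose and moved clear.
- **Last checks:** The final wrist and side pictures show the cover flat, its rear edge past the lips. The relay and bearing are within about a pixel of where they started, and the piston looks unchanged by eye. The wrist force was under 1 N with the hand clear.

No check failed. The only disagreements were a 2 mm difference between my two estimates of the box position, and one sideways move that went about 4 mm further than commanded; I took both into account.

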